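# Stow the tall bucket insert in the sealed drawer

### The arm

A 6-joint arm with a two-finger parallel gripper is mounted at the origin on the work surface. World frame = base frame: x ahead of the robot, y to its left, z up, the work surface at z = 0. Lengths are in m, angles in degrees, forces in N, time in s.
With the tool pointing down it reaches from about 0.3 to 0.75 m from the base axis. Payload 8.5 kg.
Tool frame: the origin (TCP) lies midway between the tips of the shut fingers; the grasp point (between the pads) lies 19 mm behind it (env.hold_point_z is the distance from the TCP to the grasp point, in m); z points along the fingers, y is the line along which they close (so a half turn about z gives the same grasp; the last joint's range is limited). The gripper opens to 85 mm and grips with 20 to 120 N. Pads are 22 mm wide; open, the fingers measure 114 mm over their backs; the gripper's body (76 mm by 85 mm) begins 54 mm behind the grasp point. The pads swing forward as they close: fully open they stand 13 mm farther back than shut.
Start: joints at [59.971, 21.807, 74.336, -0, 83.858, -12.336], TCP at [0.167, 0.524, 0.231] pointing down, gripper open.
Joint ranges: [-178.18, 178.18], [-50.72, 133.34], [12.68, 142.11], [-81.47, 261.47], [9.98, 163.14], [-165.26, 165.26]. Speed limits (degrees/s): [136.94, 136.94, 180, 180, 180, 180].

### API

Orientations are given as a 3x3 rotation matrix whose columns are the frame's x, y, z axes.
In Python, from rig import observe, get_image, camera_info, env gives the robot as it stands.
- The arm moves only by the tool drive_tool, never from a script. Its arguments are lists of equal length, an entry for each row: "offset": the shift along the tool's x, y, z in units of 40 mm (1.0 is 40 mm), a list of three; "turn": the turn, a rotation vector about the tool's x, y, z in units of 6 degrees (1.0 is 6 degrees), a list of three; "hand": the opening, from 0 (shut) to 1 (fully open). A call has exactly 10 rows; each row shifts and turns the commanded pose from where the row before left it, along the tool's axes as they then stand; what a row does not reach is not made up. A row lasts 1/8 s, in which the tool goes at most 62.5 mm and 10.7 degrees, less where a joint would pass 70% of its speed; a pose out of reach is approached as far as the arm can. A call is refused whole if a number of a shift passes 1 or a number of a turn 1, either way. A call with a gripper value outside its range is refused whole. The fingers move at their own pace and stop on an object; "newtons" is the grip in N (left out, the last holds). Time passes only in rows, so rows that do not move let the fingers close, or fill a call up. It gives the time, the measured TCP pose, the force, the opening and the grip force at its end, in the units of the state.
- observe(): the state, without advancing time (a new reading comes with each control period).
- get_image(name): name is "scene" or "top"; returns the picture (420x560x3 uint8, blue, green, red); there is no depth.
- camera_info(name): a dict with "fx", "fy", "cx", "cy" (pixels), "k1" (the pictures are not rectified: a ray, as slopes to the right and down, at radius r is drawn at 1 + k1 r^2 times it, then the intrinsics apply), "world_to_cam" (4x4, takes a point from world to camera coordinates). Camera axes: x right, y down, z forward; pixel columns grow to the right and rows downward; lengths in m; the calibration is good to about 2 mm. A picture is of the moment at which its call begins. camera_info takes no time and is no camera call.
- env.close_job(): hands the job in; it is judged then, once.
The state is a dict: "time_s": time; "q": joint angles; "qvel": joint speeds; "joint_efforts": joint torques, N m; "position": TCP position; "tool_rot": TCP orientation; "ft_force": force on the tool from outside, world axes, zero at the start; "wrist_torque": the same for the moment, N m; "grip_width": finger opening in m; "gripper_force": force on a finger pad.
Only numpy, scipy, OpenCV 4.12 (cv2) and the standard library are available. Lean on these libraries where they do the work, as an engineer would, in place of code of your own. Each camera call takes 0.05 s, during which the arm holds its last target. There are 200 camera calls.

### The job

Put the tall rectangular black bucket insert away: lay it on its side, flat on the floor of the open drawer beside the short one already there (standing up it is too tall for the drawer to close), let go of it, then slide the drawer shut without slamming and lean on its front or handle with a firm steady push of about 15 N, never more than 30 N, for half a second so that its rubber seal beds in. Do not drop the insert, and leave the round bucket and the jar standing where they are; at the end the drawer is fully shut with both inserts lying inside.

Things in the scene. Friction and masses are not known exactly. Their poses are not given: they have to be found in the camera images.
- insert_center (a point): the tall insert: matt black rectangular plastic liner, a box open at the top, 50 (own x) x 46 (own y) x 125 mm high (own z), walls 4 mm, mass 0.2 to 0.45 kg, standing upright on the bench at the start. The point is its centre, half-way up; own z points to its open end
- short_center (a point): the short insert: the same black 50 x 46 mm section but 95 mm long, already lying loose on the drawer floor, its length roughly along the drawer; the point is its centre, own x along its length, own z up
- drawer_in (a point): foot of the drawer's inner front wall, at mid-width, on the drawer's inner floor (20 mm above the bench); moves with it. Own x points from the drawer's front to its back (the way it closes), y along its width, z up. Inside, the drawer runs from own x = 0 to 288 mm and y = -117 to 117 mm, walls 54 mm high. White front panel: outer face at own x = -21 mm, 270 mm wide, top 86 mm above this floor
- drawer_handle (a point): middle of the drawer's steel bar handle: a 10 mm round bar, 110 mm long along the drawer's y, its centre 25 mm in front of the panel and 82 mm above the bench; at own x = -46 mm from drawer_in
- drawer (a joint): opening in m: 0 = shut, rubber seal just touching; 0.205 to 0.23 at the start, 0.26 at most. Slides stiffly (3 N), stays where left. At 0 the seal yields a few mm (below 0) to a firm push, then springs back. The fixed white unit is 340 deep, 276 wide, 115 mm high; its face is at drawer_in's x = opening - 2 mm, behind it a 12 mm top board; a 60 mm high vial rack on top starts 230 mm behind the face
- bucket_center (a point): round black centrifuge bucket, 88 mm across, 105 mm high, standing on the bench; centre, half-way up. A bystander
- jar_center (a point): white jar with cap, 72 mm across, 110 mm high, standing on the bench; centre, half-way up. A bystander

How it is judged (in metres and radians):
On the way, in this order (a step that is already met when the one before it is completed fails the run):
1. the tall insert lies on its side on the drawer floor, let go, the drawer still open (angle between insert_center's own z axis and vertical between 1.4 and 1.74 rad and z of insert_center in the frame of drawer_in between 0.015 and 0.035 m and x of insert_center in the frame of drawer_in between 0 and 0.288 m and y of insert_center in the frame of drawer_in between -0.117 and 0.117 m and contact force between each of the fingers, the arm and insert below 0.1 N and value of joint drawer above 0.05 m), for 0.2 s.
2. the shut drawer is pressed home with a firm steady push (8 N or more for 0.3 s) (value of joint drawer below 0.002 m and contact force between any of the fingers, the arm and drawer above 8 N), for 0.3 s.
At the end, for the whole second after the job is handed in: drawer open by less than 4 mm; tall insert lying (its long axis within 10 degrees of level) on the drawer floor inside, at rest; short insert still lying flat in the drawer (value of joint drawer below 0.004 m and angle between insert_center's own z axis and vertical between 1.4 and 1.74 rad and z of insert_center in the frame of drawer_in between 0.015 and 0.035 m and x of insert_center in the frame of drawer_in between 0 and 0.288 m and y of insert_center in the frame of drawer_in between -0.117 and 0.117 m and angle between short_center's own z axis and vertical below 0.2 rad and z of short_center in the frame of drawer_in below 0.035 m and x of short_center in the frame of drawer_in below 0.288 m and linear speed of insert below 0.03 m/s); the robot touches nothing.
It fails at once if the tall insert is dropped or thrown (faster than 1.3 m/s) (linear speed of insert above 1.3 m/s).
It fails at once if the drawer is slammed (closing faster than 0.4 m/s) (velocity of joint drawer below -0.4 m/s).
It fails at once if the shut drawer is pressed with more than 35 N (value of joint drawer below 0.003 m and contact force between any of the fingers, the arm and drawer above 35 N).
It fails at once if the round bucket is knocked over or shifted by more than 40 mm (distance of bucket_center from where it was at the start of the episode above 0.04 m or angle between bucket_center's own z axis and vertical above 0.4 rad).
It fails at once if the jar is knocked over or shifted by more than 40 mm (distance of jar_center from where it was at the start of the episode above 0.04 m or angle between jar_center's own z axis and vertical above 0.4 rad).
It also fails if it takes over 72 s, if anything falls off the work surface, if the arm or the gripper's body presses on something with over 40 N, if the wrist force passes 120 N, or if a joint passes its speed limit or range.

## Working session

There is one attempt and no reset: what is moved stays moved. The work goes in short steps, Python scripts to look and compute and a tool call to move; the robot and the scene stay as the last step left them, time stands still between calls to the robot, and variables do not carry over. Pictures are saved under pics/ and viewed, at most 10 in all, crops included, and the job is handed in when it is done.

Besides the shell and the picture viewer there is one more tool, called after ">>>" as name(argument=value, ...) on one line, values as JSON. drive_tool: Moves the arm, as the interface text tells. Its arguments: {"type":"object","properties":{"offset":{"type":"array"},"turn":{"type":"array"},"hand":{"type":"array"},"newtons":{"type":"number"}},"required":["offset","turn","hand"]}

```bash
mkdir -p pics; ls; python3 - <<'E'
from rig import observe,get_image,camera_info,env
import cv2,numpy as np
np.set_printoptions(precision=4,suppress=True)
print(observe()); print(env.hold_point_z)
for n in("scene","top"):
    cv2.imwrite(f"pics/{n}0.png",get_image(n)); print(n,camera_info(n))
E
```

```text
pics
{'time_s': 0.0, 'q': array([ 59.9716,  21.8414,  74.3835,   0.0008,  83.8581, -12.3347]), 'qvel': array([-0.0355,  0.036 ,  0.0038, -0.0381,  0.0128,  0.0857]), 'joint_efforts': array([  0.0018, -44.8467, -23.1283,  -0.    ,   0.0047,   0.    ]), 'position': array([0.167 , 0.5237, 0.2307]), 'tool_rot': array([[-0.9527,  0.3039, -0.0007],
       [ 0.3039,  0.9527, -0.0012],
       [ 0.0003, -0.0014, -1.    ]]), 'ft_force': array([ 0.5489, -0.474 ,  0.6354]), 'wrist_torque': array([ 0.0351,  0.0483, -0.0522]), 'gripper_force': 0.0, 'grip_width': 0.08540720211734575}
0.0187
scene {'fx': 491.5272235764215, 'fy': 491.5272235764215, 'cx': 281.56711254193164, 'cy': 215.2474586835536, 'k1': -0.1736534337250324, 'world_to_cam': array([[ 0.718 ,  0.6961, -0.0013, -0.4826],
       [ 0.5928, -0.6123, -0.5231, -0.2093],
       [-0.3649,  0.3748, -0.8522,  1.1777],
       [ 0.    ,  0.    ,  0.    ,  1.    ]])}
top {'fx': 421.5769464625256, 'fy': 421.5769464625256, 'cx': 280.24905216382194, 'cy': 208.75695622350636, 'k1': -0.007124650762676049, 'world_to_cam': array([[-0.0107, -0.9998,  0.015 ,  0.0997],
       [-0.9957,  0.0093, -0.0921,  0.5589],
       [ 0.0919, -0.0159, -0.9956,  0.9843],
       [ 0.    ,  0.    ,  0.    ,  1.    ]])}
```

View pics/scene0.png

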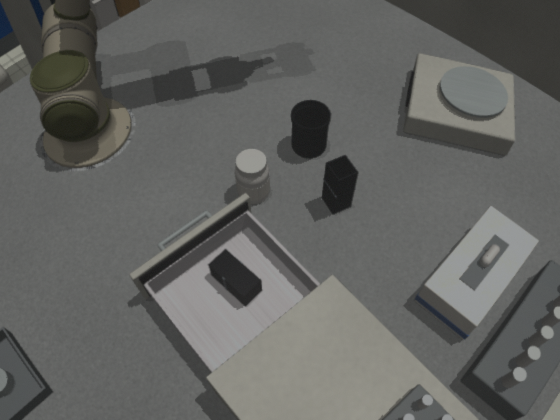

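View pics/top0.png

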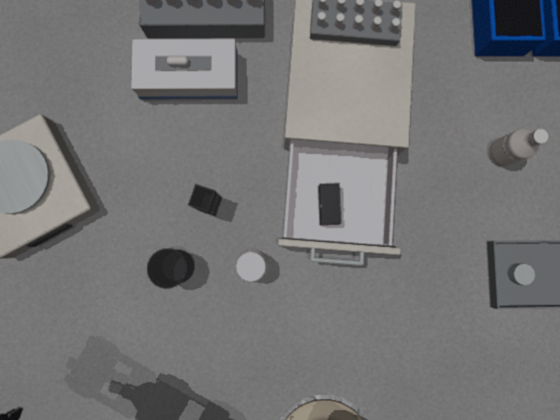

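The scene shows the open drawer with the short insert at about (235,277), the tall insert at (340,185), the jar at (252,178) and the bucket at (310,130). In the top view the tall insert is at (206,200), the short one at (330,204), the front panel runs (280,242)-(399,252), the jar is at (251,267) and the bucket at (171,268).

```bash
python3 - <<'E'
import cv2,numpy as np
t=cv2.imread('pics/top0.png'); s=cv2.imread('pics/scene0.png')
g=lambda a:np.clip((a/255.)**.5*255,0,255).astype('uint8')
a=cv2.resize(g(t[130:280,140:410]),(780,433),interpolation=cv2.INTER_CUBIC)
cv2.imwrite('pics/topc.png',a)
c=cv2.resize(g(t[175:225,180:230]),(500,500),interpolation=cv2.INTER_CUBIC)
d=cv2.resize(g(s[150:220,310:365]),(300,382),interpolation=cv2.INTER_CUBIC)
o=np.zeros((500,800,3),'uint8');o[:,:500]=c;o[:382,500:]=d
cv2.imwrite('pics/ins.png',o)
E
```

```text
(no output)
```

View pics/topc.png

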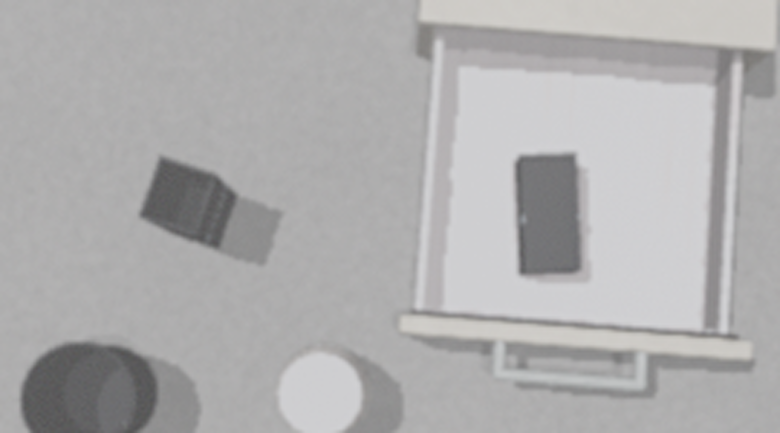

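View pics/ins.png

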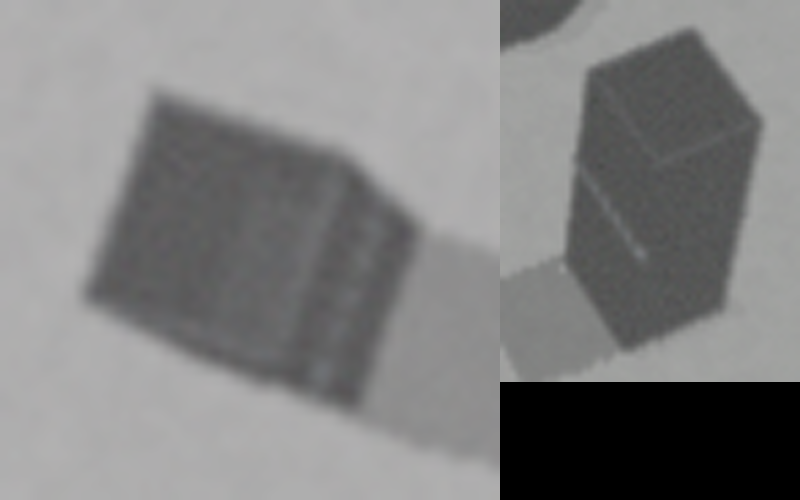

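The rim corners of the tall insert are clear in both crops: (155,92), (340,155), (85,297), (290,365) in the top crop and (88,70), (190,28), (263,122), (160,160) in the scene crop. The drawer panel, handle and short insert are also sharp.

```bash
cat > h.py <<'E'
from rig import observe,get_image,camera_info,env
import cv2,numpy as np
np.set_printoptions(precision=4,suppress=True)
def ray(n,uv):
    c=camera_info(n);d=np.array([(uv[0]-c['cx'])/c['fx'],(uv[1]-c['cy'])/c['fy']]);s=d.copy()
    for _ in range(30): s=d/(1+c['k1']*(s@s))
    W=c['world_to_cam'];R=W[:3,:3];return -R.T@W[:3,3],R.T@np.r_[s,1]
def onz(n,uv,z):
    o,d=ray(n,uv);return o+d*(z-o[2])/d[2]
def tri(u,v):
    o,d=ray('scene',u);p,e=ray('top',v)
    t=np.linalg.lstsq(np.c_[d,-e],p-o,rcond=None)[0];a,b=o+d*t[0],p+e*t[1];return (a+b)/2,np.linalg.norm(a-b)
E
cat > m.py <<'E'
from h import *
T=lambda x,y,s,ox,oy:((x+.5)/s-.5+ox,(y+.5)/s-.5+oy)
print('insert rim top');R=[onz('top',T(*p,10,180,175),.125) for p in[(155,92),(340,155),(290,365),(85,297)]]
for r in R:print(r)
print('c',np.mean(R,0))
print('bottom'); [print(onz('top',T(*p,10,180,175),0)) for p in[(420,232),(362,408)]]
S=[onz('scene',T(x,y,5.4545,310,150),.125) for x,y in[(88,70),(190,28),(263,122),(160,160)]]
print('rim scene');[print(r) for r in S];print('c',np.mean(S,0))
k=lambda p,z:onz('top',T(*p,2.889,140,130),z)
for n,p,z in[('panel outer L',(400,331),.106),('panel outer R',(751,358),.106),('panel inner L',(400,315),.106),('panel inner R',(752,342),.106),
 ('handle L',(495,377),.087),('handle R',(645,388),.087),('unit L',(420,25),.115),('unit R',(776,50),.115),
 ('wallL top',(437,40),.074),('wallL bot',(420,310),.074),('wallR top',(737,55),.074),('wallR bot',(726,332),.074),
 ('s1',(516,157),.066),('s2',(575,153),.066),('s3',(580,272),.066),('s4',(521,273),.066),('jar',(320,392),.11),('bucketL',(22,395),.105),('bucketR',(157,392),.1)]: print(n,k(p,z))
E
python3 m.py
```

```text
insert rim top
[0.6067 0.2793 0.125 ]
[0.5926 0.2393 0.125 ]
[0.5472 0.2499 0.125 ]
[0.5623 0.294  0.125 ]
c [0.5772 0.2656 0.125 ]
bottom
[0.5907 0.2375 0.    ]
[0.5475 0.2516 0.    ]
rim scene
[0.5487 0.2526 0.125 ]
[0.5626 0.2934 0.125 ]
[0.609 0.279 0.125]
[0.5934 0.2403 0.125 ]
c [0.5784 0.2663 0.125 ]
panel outer L [0.4747 0.1009 0.106 ]
panel outer R [ 0.4514 -0.1651  0.106 ]
panel inner L [0.4867 0.1007 0.106 ]
panel inner R [ 0.4634 -0.1663  0.106 ]
handle L [0.4387 0.0279 0.087 ]
handle R [ 0.429  -0.0877  0.087 ]
unit L [0.7082 0.0832 0.115 ]
unit R [ 0.6868 -0.1904  0.115 ]
wallL top [0.7066 0.0685 0.074 ]
wallL bot [0.4911 0.0847 0.074 ]
wallR top [ 0.6927 -0.1722  0.074 ]
wallR bot [ 0.4714 -0.1556  0.074 ]
s1 [0.6128 0.0062 0.066 ]
s2 [ 0.6156 -0.0412  0.066 ]
s3 [ 0.5201 -0.043   0.066 ]
s4 [0.5198 0.004  0.066 ]
jar [0.4297 0.1613 0.11  ]
bucketL [0.4298 0.385  0.105 ]
bucketR [0.4307 0.2848 0.1   ]
```

>>> drive_tool(offset=[[-0.95, -0.65, -0.15], [-0.95, -0.65, -0.15], [-0.95, -0.65, -0.15], [-0.95, -0.65, -0.15], [-0.95, -0.65, -0.15], [-0.95, -0.65, -0.15], [-0.95, -0.65, -0.15], [-0.95, -0.65, -0.15], [-0.95, -0.65, -0.15], [-0.95, -0.65, -0.15]], turn=[[0, 0, 0], [0, 0, 0], [0, 0, 0], [0, 0, 0], [0, 0, 0], [0, 0, 0], [0, 0, 0], [0, 0, 0], [0, 0, 0], [0, 0, 0]], hand=[1, 1, 1, 1, 1, 1, 1, 1, 1, 1], newtons=70)

```text
time_s: 1.35
position: [0.4508, 0.1594, 0.2913]
tool_rot: [[-0.953, 0.304, -0.0], [0.304, 0.953, 0.0], [0.0, -0.0, -1.0]]
ft_force: [1.3, 0.5, 0.5]
grip_width: 0.0852
gripper_force: 0.0
```

>>> drive_tool(offset=[[0, 0, 0], [0, 0, 0], [0, 0, 0], [0, 0, 0], [0, 0, 0], [0, 0, 0], [0, 0, 0], [0, 0, 0], [0, 0, 0], [0, 0, 0]], turn=[[0, 0, 1], [0, 0, 1], [0, 0, 1], [0, 0, 1], [0, 0, 1], [0, 0, 1], [0, 0, 1], [0, 0, 1], [0, 0, 1], [0, 0, 1]], hand=[1, 1, 1, 1, 1, 1, 1, 1, 1, 1])

```text
time_s: 2.6
position: [0.45, 0.1608, 0.291]
tool_rot: [[-0.21, 0.978, -0.001], [0.978, 0.21, -0.0], [0.0, -0.001, -1.0]]
ft_force: [-0.5, 0.1, 0.4]
grip_width: 0.0857
gripper_force: 0.0
```

>>> drive_tool(offset=[[0, 0, 0], [0, 0, 0], [0, 0, 0], [0, 0, 0], [0, 0, 0], [0, 0, 0], [0, 0, 0], [0, 0, 0], [0, 0, 0], [0, 0, 0]], turn=[[0, 0, 1], [0, 0, 1], [0, 0, 1], [0, 0, 1], [0, 0, 1], [0, 1, 0], [0, 1, 0], [0, 1, 0], [0, 1, 0], [0, 1, 0]], hand=[1, 1, 1, 1, 1, 1, 1, 1, 1, 1])

```text
time_s: 3.85
position: [0.45, 0.1607, 0.2913]
tool_rot: [[0.263, 0.953, 0.153], [0.823, -0.304, 0.479], [0.503, 0.0, -0.864]]
ft_force: [0.7, -0.5, -0.2]
grip_width: 0.0851
gripper_force: 0.0
```

```bash
python3 - <<'E'
from h import *
o=observe();print(o['time_s'],o['q'],o['position'],o['tool_rot'],o['ft_force'])
E
```

```text
3.85 [-11.3514   6.5963  91.2225  30.4897  80.0446   1.5321] [0.45   0.1607 0.2913] [[ 0.2628  0.9526  0.1531]
 [ 0.8234 -0.3042  0.479 ]
 [ 0.5029  0.0002 -0.8644]] [ 0.6675 -0.5223 -0.2355]
```

>>> drive_tool(offset=[[0, 0, 0], [0, 0, 0], [0, 0, 0], [0, 0, 0], [0, 0, 0], [0, 0, 0], [0, 1, 0], [0, 1, 0], [0, 0, 0], [0, 0, 0]], turn=[[0, 1, 0], [0, 1, 0], [0, 1, 0], [0, 1, 0], [0, 1, 0], [0, 0.9, 0], [0, 0, 0], [0, 0, 0], [0, 0, 0], [0, 0, 0]], hand=[1, 1, 1, 1, 1, 1, 1, 1, 1, 1])

```text
time_s: 5.1
position: [0.5258, 0.1367, 0.291]
tool_rot: [[0.127, 0.953, 0.275], [0.396, -0.304, 0.867], [0.909, -0.001, -0.416]]
ft_force: [0.2, -0.1, 0.3]
grip_width: 0.0849
gripper_force: 0.0
```

```bash
cat > go.py <<'E'
import sys
from h import *
o=observe();R=o['tool_rot'];p=o['position']
t=np.array(eval(sys.argv[1]))  # grasp point target
print(o['time_s'],o['q'],p,o['ft_force'],o['grip_width']);print(R)
print('hold',p-env.hold_point_z*R[:,2],'shift units',R.T@(t-(p-env.hold_point_z*R[:,2]))/.04)
E
python3 go.py '[.578,.266,.095]'
python3 - <<'E'
from h import *
s=get_image('scene');t=get_image('top');cv2.imwrite('pics/v1.png',np.vstack([s[100:400,0:560],t[100:390,0:560]]))
E
```

```text
5.1 [-25.4553  18.7338  96.0495  64.4951  86.4342 -25.608 ] [0.5258 0.1367 0.291 ] [ 0.1871 -0.1475  0.2875] 0.08494712362069308
[[ 0.1274  0.9528  0.2755]
 [ 0.3963 -0.3035  0.8665]
 [ 0.9093 -0.0012 -0.4162]]
hold [0.5206 0.1205 0.2988] shift units [-3.0085  0.2689  5.6667]
```

View pics/v1.png

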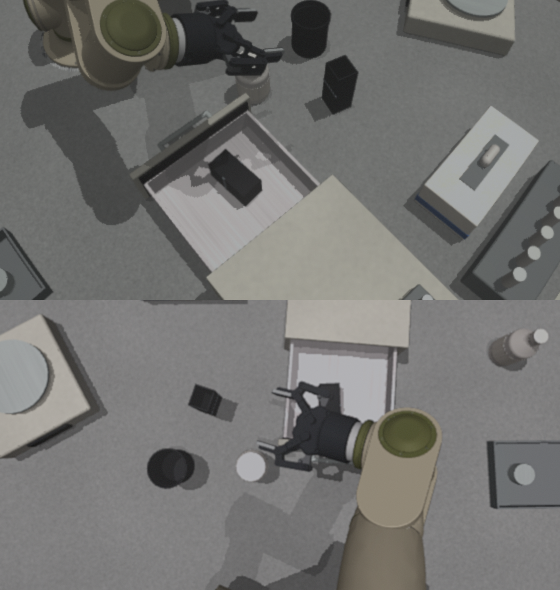

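The arm clears the drawer, jar and bucket; the insert still stands at (206,400) in the lower half of the picture, ahead of the open fingers.

>>> drive_tool(offset=[[-0.97, 0.09, 0], [-0.97, 0.09, 0], [-0.97, 0.09, 0], [0, 0, 0.6], [0, 0, 0.6], [0, 0, 0.6], [0, 0, 0.6], [0, 0, 0.6], [0, 0, 0.5], [0, 0, 0]], turn=[[0, 0, 0], [0, 0, 0], [0, 0, 0], [0, 0, 0], [0, 0, 0], [0, 0, 0], [0, 0, 0], [0, 0, 0], [0, 0, 0], [0, 0, 0]], hand=[1, 1, 1, 1, 1, 1, 1, 1, 1, 1])

```text
time_s: 6.45
position: [0.5598, 0.2093, 0.1272]
tool_rot: [[0.126, 0.953, 0.274], [0.397, -0.302, 0.867], [0.909, -0.001, -0.416]]
ft_force: [0.1, 0.0, 0.8]
grip_width: 0.0856
gripper_force: 0.0
```

```bash
python3 go.py '[.578,.266,.10]'
python3 - <<'E'
from h import *
s=get_image('scene');t=get_image('top')
g=lambda a:((a/255.)**.5*255).astype('uint8')
cv2.imwrite('pics/v2.png',np.hstack([cv2.resize(g(s[100:300,200:400]),(400,400)),cv2.resize(g(t[150:300,140:290]),(400,400))]))
E
```

```text
6.45 [-15.5246  36.1257 101.8456  74.3399  70.6736 -44.7997] [0.5598 0.2093 0.1272] [0.0616 0.0156 0.8076] 0.08558547725132062
[[ 0.1264  0.9533  0.2744]
 [ 0.3967 -0.3021  0.8668]
 [ 0.9092 -0.0007 -0.4164]]
hold [0.5546 0.1931 0.135 ] shift units [0.0024 0.0064 2.1046]
```

View pics/v2.png

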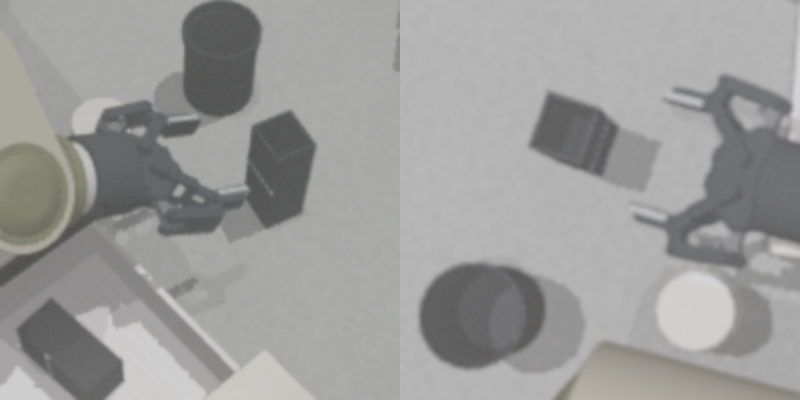

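The fingers straddle the insert symmetrically: their tips are at (685,97) and (650,212) in the right-hand crop, with the insert at (570,132).

>>> drive_tool(offset=[[0, 0, 0.5], [0, 0, 0.5], [0, 0, 0.4], [0, 0, 0.4], [0, 0, 0.3], [0, 0, 0], [0, 0, 0], [0, 0, 0], [0, 0, 0], [0, 0, 0]], turn=[[0, 0, 0], [0, 0, 0], [0, 0, 0], [0, 0, 0], [0, 0, 0], [0, 0, 0], [0, 0, 0], [0, 0, 0], [0, 0, 0], [0, 0, 0]], hand=[1, 1, 1, 1, 1, 1, 0.3, 0.3, 0.3, 0.3], newtons=70)

```text
time_s: 7.8
position: [0.5839, 0.2809, 0.0926]
tool_rot: [[0.126, 0.953, 0.277], [0.396, -0.304, 0.866], [0.909, 0.0, -0.416]]
ft_force: [-1.3, -1.6, 3.5]
grip_width: 0.0494
gripper_force: 72.1
```

>>> drive_tool(offset=[[0, 0, 0], [0, 0, 0], [0, 0, 0], [0, 0, 0], [0, 0, 0], [0, 0, 0], [0, 0, 0], [0, 0, 0], [0, 0, 0], [0, 0, 0]], turn=[[0, 0, 0], [0, 0, 0], [0, 0, 0], [0, 0, 0], [0, 0, 0], [0, 0, 0], [0, 0, 0], [0, 0, 0], [0, 0, 0], [0, 0, 0]], hand=[0.3, 0.3, 0.3, 0.3, 0.3, 0.3, 0.3, 0.3, 0.3, 0.3])

```text
time_s: 9.05
position: [0.5839, 0.281, 0.0926]
tool_rot: [[0.126, 0.953, 0.277], [0.396, -0.304, 0.866], [0.909, 0.0, -0.416]]
ft_force: [-2.8, -2.8, 5.4]
grip_width: 0.0491
gripper_force: 72.4
```

>>> drive_tool(offset=[[0.3, 0, -0.14], [0.6, 0, -0.27], [0.76, 0, -0.35], [0.76, 0, -0.35], [0.76, 0, -0.35], [0.76, 0, -0.35], [0.76, 0, -0.35], [0.4, 0, -0.18], [0, 0, 0], [0, 0, 0]], turn=[[0, 0, 0], [0, 0, 0], [0, 0, 0], [0, 0, 0], [0, 0, 0], [0, 0, 0], [0, 0, 0], [0, 0, 0], [0, 0, 0], [0, 0, 0]], hand=[0.3, 0.3, 0.3, 0.3, 0.3, 0.3, 0.3, 0.3, 0.3, 0.3])

```text
time_s: 10.3
position: [0.5834, 0.2809, 0.3156]
tool_rot: [[0.128, 0.953, 0.276], [0.397, -0.304, 0.866], [0.909, -0.002, -0.417]]
ft_force: [-0.6, -0.3, -2.1]
grip_width: 0.0493
gripper_force: 72.2
```

>>> drive_tool(offset=[[0, 0, 0], [0, 0, 0], [0, 0, 0], [0, 0, 0], [0, 0, 0], [0, 0, 0], [0, 0, 0], [0, 0, 0], [0, 0, 0], [0, 0, 0]], turn=[[0, -0.5, 0], [0, -1, 0], [0, -1, 0], [0, -1, 0], [0, -1, 0], [0, -1, 0], [0, -1, 0], [0, -1, 0], [0, -1, 0], [0, -0.5, 0]], hand=[0.3, 0.3, 0.3, 0.3, 0.3, 0.3, 0.3, 0.3, 0.3, 0.3])

```text
time_s: 11.55
position: [0.5836, 0.2815, 0.3152]
tool_rot: [[0.298, 0.953, 0.057], [0.935, -0.303, 0.186], [0.195, -0.002, -0.981]]
ft_force: [0.1, -0.6, -2.9]
grip_width: 0.0493
gripper_force: 72.3
```

>>> drive_tool(offset=[[0, 0, 0], [0, 0, 0], [0, 0, 0], [0, 0, 0], [0, 0, 0], [0, 0, 0], [0, 0, 0], [0, 0, 0], [0, 0, 0], [0, 0, 0]], turn=[[0, -0.5, 0], [0, -1, 0], [0, -1, 0], [0, -1, 0], [0, -1, 0], [0, -1, 0], [0, -0.5, 0], [0, 0, 0], [0, 0, 0], [0, 0, 0]], hand=[0.3, 0.3, 0.3, 0.3, 0.3, 0.3, 0.3, 0.3, 0.3, 0.3])

```text
time_s: 12.8
position: [0.5838, 0.2805, 0.317]
tool_rot: [[0.277, 0.953, -0.126], [0.866, -0.304, -0.396], [-0.415, 0.0, -0.91]]
ft_force: [-0.6, -0.7, -2.4]
grip_width: 0.0495
gripper_force: 72.5
```

```bash
python3 go.py '[.55,0,.30]'
python3 - <<'E'
from h import *
s=get_image('scene');t=get_image('top')
g=lambda a:((a/255.)**.5*255).astype('uint8')
cv2.imwrite('pics/v3.png',np.hstack([cv2.resize(g(s[20:300,120:400]),(400,400)),cv2.resize(g(t[100:300,140:340]),(400,400))]))
E
```

```text
12.8 [ 22.4988  40.7182  30.7169 -22.2179 122.9411  30.3882] [0.5838 0.2805 0.317 ] [-0.6441 -0.7029 -2.3564] 0.04949719015839214
[[ 0.2769  0.9526 -0.1263]
 [ 0.8665 -0.3043 -0.3958]
 [-0.4154  0.0002 -0.9096]]
hold [0.5861 0.2879 0.334 ] shift units [-6.1335  1.3302  3.7364]
```

View pics/v3.png

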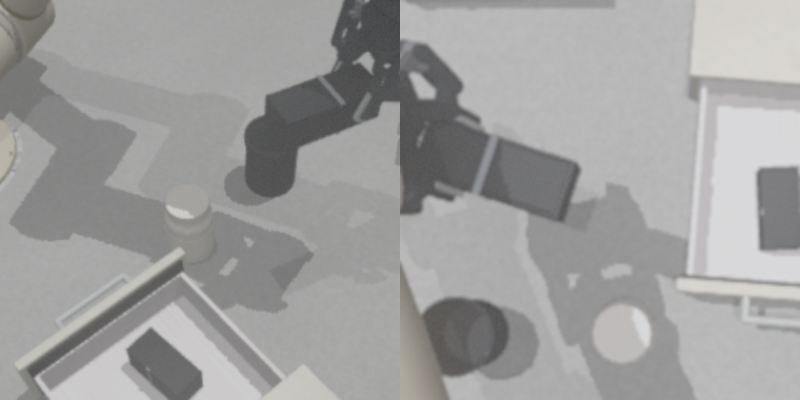

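The insert is held level, lying along about (430,140)-(575,190) in the right-hand crop, with no visible slip.

>>> drive_tool(offset=[[-0.4, 0.16, 0.25], [-0.79, 0.325, 0.5], [-0.79, 0.325, 0.5], [-0.79, 0.325, 0.5], [-0.79, 0.325, 0.5], [-0.79, 0.325, 0.5], [-0.79, 0.325, 0.5], [-0.79, 0.325, 0.5], [-0.79, 0.325, 0.5], [-0.79, 0.325, 0.5]], turn=[[0, 0, 0], [0, 0, 0], [0, 0, 0], [0, 0, 0], [0, 0, 0], [0, 0, 0], [0, 0, 0], [0, 0, 0], [0, 0, 0], [0, 0, 0]], hand=[0.3, 0.3, 0.3, 0.3, 0.3, 0.3, 0.3, 0.3, 0.3, 0.3])

```text
time_s: 14.15
position: [0.594, -0.0935, 0.2692]
tool_rot: [[0.277, 0.953, -0.126], [0.866, -0.304, -0.396], [-0.416, 0.0, -0.909]]
ft_force: [0.1, -0.3, -1.8]
grip_width: 0.0496
gripper_force: 72.6
```

>>> drive_tool(offset=[[0, 0, 0], [0, 0, 0], [0, 0, 0], [0, 0, 0], [0, 0, 0], [0, 0, 0], [0, 0, 0], [0, 0, 0], [0, 0, 0], [0, 0, 0]], turn=[[0.2, 0, 0.45], [0.415, 0, 0.91], [0.415, 0, 0.91], [0.415, 0, 0.91], [0.415, 0, 0.91], [0.415, 0, 0.91], [0.415, 0, 0.91], [0.415, 0, 0.91], [0.415, 0, 0.91], [0.415, 0, 0.91]], hand=[0.3, 0.3, 0.3, 0.3, 0.3, 0.3, 0.3, 0.3, 0.3, 0.3])

```text
time_s: 15.4
position: [0.5943, -0.0923, 0.2692]
tool_rot: [[0.879, 0.261, -0.4], [0.237, -0.965, -0.11], [-0.415, 0.002, -0.91]]
ft_force: [-0.4, 0.1, -2.8]
grip_width: 0.0491
gripper_force: 72.9
```

>>> drive_tool(offset=[[0, 0, 0], [0, 0, 0], [0, 0, 0], [0, 0, 0], [0, 0, 0], [0, 0, 0], [0, 0, 0], [0, 0, 0], [0, 0, 0], [0, 0, 0]], turn=[[0.415, 0, 0.91], [0.415, 0, 0.91], [0.415, 0, 0.91], [0.14, 0, 0.3], [0, 0, 0], [0, 0, 0], [0, 0, 0], [0, 0, 0], [0, 0, 0], [0, 0, 0]], hand=[0.3, 0.3, 0.3, 0.3, 0.3, 0.3, 0.3, 0.3, 0.3, 0.3])

```text
time_s: 16.65
position: [0.5943, -0.0922, 0.269]
tool_rot: [[0.907, -0.081, -0.414], [-0.074, -0.997, 0.032], [-0.415, 0.001, -0.91]]
ft_force: [-0.2, 0.6, -2.0]
grip_width: 0.049
gripper_force: 73.0
```

```bash
python3 go.py '[.597,-.105,.15]'
python3 - <<'E'
from h import *
s=get_image('scene');t=get_image('top')
g=lambda a:((a/255.)**.5*255).astype('uint8')
cv2.imwrite('pics/v4.png',np.hstack([cv2.resize(g(s[120:400,120:400]),(400,400)),cv2.resize(g(t[100:300,230:430]),(400,400))]))
E
```

```text
16.65 [-17.7156  38.6541  42.2539  -6.4909 122.8555  74.563 ] [ 0.5943 -0.0922  0.269 ] [-0.2478  0.6101 -2.0248] 0.049000642790050036
[[ 0.9069 -0.0809 -0.4136]
 [-0.0741 -0.9967  0.0324]
 [-0.4148  0.0013 -0.9099]]
hold [ 0.602  -0.0928  0.286 ] shift units [1.3186 0.3106 3.1354]
```

View pics/v4.png

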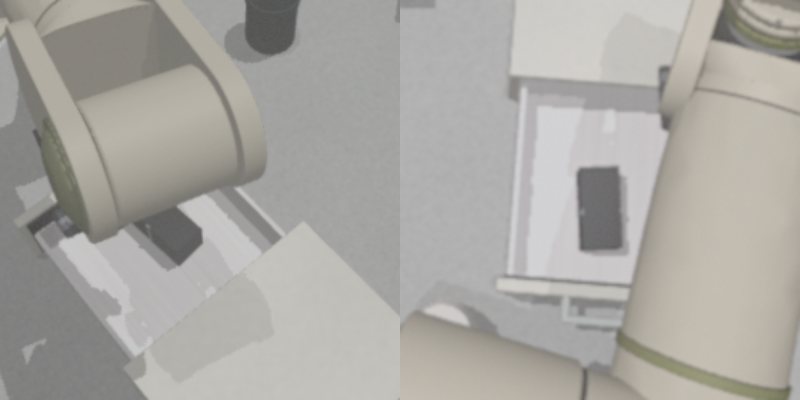

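The arm hides most of the held insert; the short insert (600,210 in the right-hand crop) and drawer are undisturbed. The pose reading is accurate, so I descend.

>>> drive_tool(offset=[[0.33, 0.08, 0.78], [0.33, 0.08, 0.78], [0.33, 0.08, 0.78], [0.33, 0.08, 0.78], [0, 0, 0], [0.23, 0, 0.5], [0.23, 0, 0.5], [0.23, 0, 0.5], [0.15, 0, 0.33], [0, 0, 0]], turn=[[0, 0, 0], [0, 0, 0], [0, 0, 0], [0, 0, 0], [0, 0, 0], [0, 0, 0], [0, 0, 0], [0, 0, 0], [0, 0, 0], [0, 0, 0]], hand=[0.3, 0.3, 0.3, 0.3, 0.3, 0.3, 0.3, 0.3, 0.3, 0.3])

```text
time_s: 18.0
position: [0.5898, -0.1049, 0.0532]
tool_rot: [[0.907, -0.081, -0.414], [-0.074, -0.997, 0.033], [-0.415, 0.001, -0.91]]
ft_force: [0.3, -0.8, -2.3]
grip_width: 0.0495
gripper_force: 73.0
```

```bash
python3 go.py '[.597,-.105,.045]'
```

```text
18.0 [-18.8242  47.2588  60.898   -5.9272  95.6638  76.4914] [ 0.5898 -0.1049  0.0532] [ 0.2619 -0.8115 -2.2981] 0.049533316424714716
[[ 0.9067 -0.0809 -0.4139]
 [-0.0741 -0.9967  0.0325]
 [-0.4151  0.0012 -0.9098]]
hold [ 0.5976 -0.1055  0.0702] shift units [ 0.2476 -0.012   0.5791]
```

>>> drive_tool(offset=[[0.04, 0, 0.08], [0.04, 0, 0.08], [0.03, 0, 0.068], [0.03, 0, 0.068], [0.02, 0, 0.046], [0.02, 0, 0.046], [0.02, 0, 0.046], [0, 0, 0], [0, 0, 0], [0, 0, 0]], turn=[[0, 0, 0], [0, 0, 0], [0, 0, 0], [0, 0, 0], [0, 0, 0], [0, 0, 0], [0, 0, 0], [0, 0, 0], [0, 0, 0], [0, 0, 0]], hand=[0.3, 0.3, 0.3, 0.3, 0.3, 0.3, 0.3, 0.3, 0.3, 0.3])

```text
time_s: 19.25
position: [0.5898, -0.1049, 0.034]
tool_rot: [[0.907, -0.081, -0.413], [-0.074, -0.997, 0.032], [-0.415, 0.001, -0.91]]
ft_force: [-0.5, 0.7, -1.8]
grip_width: 0.0491
gripper_force: 73.0
```

>>> drive_tool(offset=[[0.01, 0, 0.023], [0, 0, 0], [0.01, 0, 0.023], [0, 0, 0], [0.01, 0, 0.023], [0, 0, 0], [0, 0, 0], [0, 0, 0], [0, 0, 0], [0, 0, 0]], turn=[[0, 0, 0], [0, 0, 0], [0, 0, 0], [0, 0, 0], [0, 0, 0], [0, 0, 0], [0, 0, 0], [0, 0, 0], [0, 0, 0], [0, 0, 0]], hand=[0.3, 0.3, 0.3, 0.3, 0.3, 0.3, 0.3, 0.3, 0.3, 0.3])

```text
time_s: 20.5
position: [0.59, -0.1053, 0.0325]
tool_rot: [[0.907, -0.081, -0.412], [-0.075, -0.997, 0.031], [-0.414, 0.003, -0.91]]
ft_force: [-1.7, 1.7, 10.5]
grip_width: 0.0493
gripper_force: 72.5
```

>>> drive_tool(offset=[[0, 0, 0], [0.01, 0, 0.023], [0.01, 0, 0.023], [0.01, 0, 0.023], [0.01, 0, 0.023], [0, 0, 0], [0, 0, 0], [0, 0, 0], [0, 0, 0], [0, 0, 0]], turn=[[0, 0, 0], [0, 0, 0], [0, 0, 0], [0, 0, 0], [0, 0, 0], [0, 0, 0], [0, 0, 0], [0, 0, 0], [0, 0, 0], [0, 0, 0]], hand=[0.3, 0.3, 0.3, 0.3, 0.3, 0.3, 0.3, 0.3, 0.3, 0.3], newtons=20)

```text
time_s: 21.75
position: [0.5912, -0.1057, 0.0316]
tool_rot: [[0.909, -0.081, -0.408], [-0.076, -0.997, 0.028], [-0.409, 0.005, -0.912]]
ft_force: [-1.6, 3.7, 28.4]
grip_width: 0.0495
gripper_force: 71.7
```

>>> drive_tool(offset=[[-0.03, 0, -0.069], [0, 0, 0], [0, 0, 0], [0, 0, 0], [0, 0, 0], [0, 0, 0], [0, 0, 0], [0, 0, 0], [0, 0, 0], [0, 0, 0]], turn=[[0, 0, 0], [0, 0, 0], [0, 0, 0], [0, 0, 0], [0, 0, 0], [0, 0, 0], [0, 0, 0], [0, 0, 0], [0, 0, 0], [0, 0, 0]], hand=[0.3, 0.3, 0.3, 0.56, 0.6, 0.64, 0.68, 0.72, 0.72, 0.72], newtons=20)

```text
time_s: 23.0
position: [0.5888, -0.0973, 0.0285]
tool_rot: [[0.905, -0.078, -0.417], [-0.066, -0.997, 0.043], [-0.419, -0.011, -0.908]]
ft_force: [0.9, 35.0, -1.7]
grip_width: 0.0612
gripper_force: 0.5
```

```bash
python3 go.py '[.597,-.105,.045]'
python3 - <<'E'
from h import *
s=get_image('scene');t=get_image('top')
g=lambda a:((a/255.)**.5*255).astype('uint8')
cv2.imwrite('pics/v5.png',np.hstack([cv2.resize(g(s[160:380,120:340]),(400,400)),cv2.resize(g(t[100:300,230:430]),(400,400))]))
E
```

```text
23.0 [-18.4383  48.7932  62.1724  -5.2489  93.2977  76.7119] [ 0.5888 -0.0973  0.0285] [ 0.8864 34.9531 -1.6871] 0.06118736521149787
[[ 0.9054 -0.0779 -0.4173]
 [-0.066  -0.9969  0.0429]
 [-0.4193 -0.0113 -0.9078]]
hold [ 0.5966 -0.0981  0.0455] shift units [ 0.0243  0.1726 -0.0008]
```

View pics/v5.png

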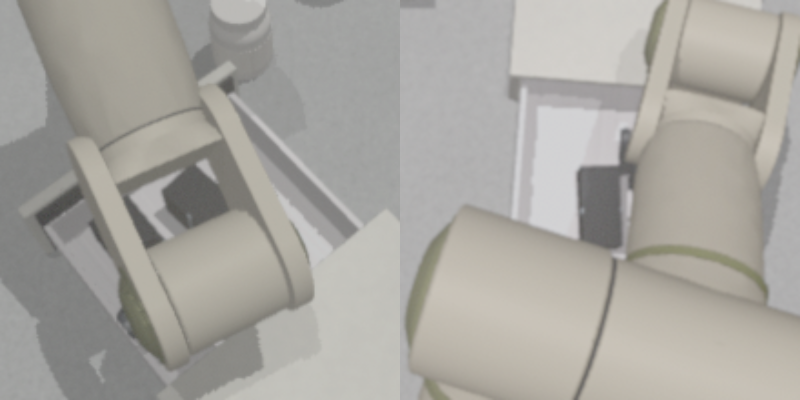

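The wall-side finger is pressing the drawer's right wall (35 N along +y). I shift the tool off the wall by 8 mm before rising. The short insert, at (598,205) in the right crop, is still in place.

>>> drive_tool(offset=[[0, -0.1, 0], [0, -0.1, 0], [0, 0, 0], [0, 0, 0], [0, 0, 0], [0, 0, 0], [0, 0, 0], [0, 0, 0], [0, 0, 0], [0, 0, 0]], turn=[[0, 0, 0], [0, 0, 0], [0, 0, 0], [0, 0, 0], [0, 0, 0], [0, 0, 0], [0, 0, 0], [0, 0, 0], [0, 0, 0], [0, 0, 0]], hand=[0.7, 0.68, 0.68, 0.68, 0.68, 0.68, 0.68, 0.68, 0.68, 0.68])

```text
time_s: 24.35
position: [0.5904, -0.097, 0.0299]
tool_rot: [[0.907, -0.081, -0.414], [-0.074, -0.997, 0.032], [-0.415, 0.001, -0.91]]
ft_force: [-0.8, -0.8, 0.2]
grip_width: 0.0579
gripper_force: 0.0
```

>>> drive_tool(offset=[[-0.06, 0, -0.14], [-0.06, 0, -0.14], [-0.1, 0, -0.23], [-0.2, 0, -0.45], [-0.3, 0, -0.68], [-0.4, 0, -0.9], [-0.4, 0, -0.9], [-0.4, 0, -0.9], [-0.4, 0, -0.9], [-0.4, 0, -0.9]], turn=[[0, 0, 0], [0, 0, 0], [0, 0, 0], [0, 0, 0], [0, 0, 0], [0, 0, 0], [0, 0, 0], [0, 0, 0], [0, 0, 0], [0, 0, 0]], hand=[0.68, 0.68, 0.68, 0.68, 0.68, 0.68, 0.68, 0.68, 0.68, 0.68])

```text
time_s: 25.6
position: [0.5929, -0.0967, 0.3006]
tool_rot: [[0.907, -0.081, -0.413], [-0.074, -0.997, 0.032], [-0.414, 0.001, -0.91]]
ft_force: [0.3, -0.8, -0.5]
grip_width: 0.0581
gripper_force: 0.0
```

>>> drive_tool(offset=[[0, 0, 0], [0, 0, 0], [0, 0, 0], [0, 0, 0], [0, 0, 0], [-0.9, -0.22, 0], [-0.9, -0.22, 0], [-0.9, -0.22, 0], [-0.9, -0.22, 0], [-0.9, -0.22, 0]], turn=[[0, 1, 0], [0, 1, 0], [0, 1, 0], [0, 1, 0], [0, 0.08, 0], [0, 0, 0], [0, 0, 0], [0, 0, 0], [0, 0, 0], [0, 0, 0]], hand=[0, 0, 0, 0, 0, 0, 0, 0, 0, 0])

```text
time_s: 26.85
position: [0.4165, -0.0382, 0.2988]
tool_rot: [[0.997, -0.081, -0.003], [-0.081, -0.997, -0.001], [-0.002, 0.001, -1.0]]
ft_force: [0.1, -0.3, 0.1]
grip_width: -0.0
gripper_force: 0.0
```

>>> drive_tool(offset=[[-0.9, -0.22, 0], [-0.5, 0, 0], [0, 0, 0], [0, 0, 0], [0, 0, 0], [0, 0, 0], [0, 0, 0], [0, 0, 0], [0, 0, 0], [0, 0, 0]], turn=[[0, 0, 0], [0, 0, 0], [0, 0, 0], [0, 0, 0], [0, 0, 0], [0, 0, 0], [0, 0, 0], [0, 0, 0], [0, 0, 0], [0, 0, 0]], hand=[0, 0, 0, 0, 0, 0, 0, 0, 0, 0])

```text
time_s: 28.1
position: [0.3623, -0.0251, 0.2985]
tool_rot: [[0.997, -0.081, -0.001], [-0.081, -0.997, -0.001], [-0.0, 0.001, -1.0]]
ft_force: [0.3, 0.1, -0.2]
grip_width: 0.0003
gripper_force: 0.0
```

```bash
python3 go.py '[.388,-.028,.084]'
python3 - <<'E'
from h import *
s=get_image('scene');t=get_image('top')
g=lambda a:((a/255.)**.5*255).astype('uint8')
cv2.imwrite('pics/v6.png',np.hstack([cv2.resize(g(s[160:380,120:340]),(400,400)),cv2.resize(g(t[120:270,265:415]),(400,400))]))
E
```

```text
28.1 [-22.7855  -0.4828  91.8177  -0.0792  88.6675  71.8586] [ 0.3623 -0.0251  0.2985] [ 0.3491  0.1202 -0.1777] 0.0002761460907839309
[[ 0.9967 -0.0809 -0.0006]
 [-0.0809 -0.9967 -0.0013]
 [-0.0005  0.0013 -1.    ]]
hold [ 0.3623 -0.0251  0.3172] shift units [0.6485 0.0125 5.8306]
```

View pics/v6.png

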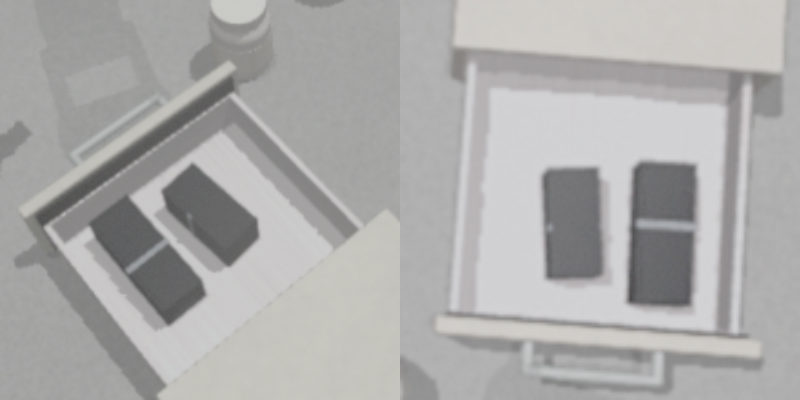

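Both inserts lie flat and parallel in the drawer: the short one at (573,222), the tall one at (663,233) in the right crop, and the tall one is let go. Next I close the drawer by its handle.

>>> drive_tool(offset=[[0, 0, 0.97], [0, 0, 0.97], [0, 0, 0.97], [0, 0, 0.97], [0, 0, 0.97], [0, 0, 0.97], [0.4, 0, 0], [0.4, 0, 0], [0.3, 0, 0], [0.2, 0, 0]], turn=[[0, 0, 0], [0, 0, 0], [0, 0, 0], [0, 0, 0], [0, 0, 0], [0, 0, 0], [0, 0, 0], [0, 0, 0], [0, 0, 0], [0, 0, 0]], hand=[0, 0, 0, 0, 0, 0, 0, 0, 0, 0])

```text
time_s: 29.45
position: [0.4146, -0.0297, 0.0657]
tool_rot: [[0.997, -0.081, -0.0], [-0.081, -0.997, -0.001], [-0.0, 0.001, -1.0]]
ft_force: [-0.6, -0.7, 0.3]
grip_width: -0.0
gripper_force: 0.0
```

>>> drive_tool(offset=[[0.1, 0, 0], [0.2, 0, 0], [0.3, 0, 0], [0.3, 0, 0], [0.3, 0, 0], [0.3, 0, 0], [0.3, 0, 0], [0.3, 0, 0], [0.3, 0, 0], [0.3, 0, 0]], turn=[[0, 0, 0], [0, 0, 0], [0, 0, 0], [0, 0, 0], [0, 0, 0], [0, 0, 0], [0, 0, 0], [0, 0, 0], [0, 0, 0], [0, 0, 0]], hand=[0, 0, 0, 0, 0, 0, 0, 0, 0, 0])

```text
time_s: 30.7
position: [0.5225, -0.0385, 0.0656]
tool_rot: [[0.997, -0.081, -0.001], [-0.081, -0.997, -0.001], [-0.001, 0.001, -1.0]]
ft_force: [-3.2, -1.9, 0.4]
grip_width: -0.0002
gripper_force: 1.5
```

>>> drive_tool(offset=[[0.3, 0, 0], [0.3, 0, 0], [0.3, 0, 0], [0.3, 0, 0], [0.3, 0, 0], [0.3, 0, 0], [0.2, 0, 0], [0.15, 0, 0], [0.1, 0, 0], [0.1, 0, 0]], turn=[[0, 0, 0], [0, 0, 0], [0, 0, 0], [0, 0, 0], [0, 0, 0], [0, 0, 0], [0, 0, 0], [0, 0, 0], [0, 0, 0], [0, 0, 0]], hand=[0, 0, 0, 0, 0, 0, 0, 0, 0, 0])

```text
time_s: 31.95
position: [0.6154, -0.046, 0.0656]
tool_rot: [[0.997, -0.081, -0.001], [-0.081, -0.997, -0.001], [-0.001, 0.001, -1.0]]
ft_force: [-3.5, -1.5, 0.8]
grip_width: -0.0001
gripper_force: 1.4
```

>>> drive_tool(offset=[[0.08, 0, 0], [0.05, 0, 0], [0.05, 0, 0], [0.04, 0, 0], [0.02, 0, 0], [0.02, 0, 0], [0, 0, 0], [0, 0, 0], [0, 0, 0], [0, 0, 0]], turn=[[0, 0, 0], [0, 0, 0], [0, 0, 0], [0, 0, 0], [0, 0, 0], [0, 0, 0], [0, 0, 0], [0, 0, 0], [0, 0, 0], [0, 0, 0]], hand=[0, 0, 0, 0, 0, 0, 0, 0, 0, 0])

```text
time_s: 33.2
position: [0.6258, -0.0468, 0.0656]
tool_rot: [[0.997, -0.081, -0.0], [-0.081, -0.997, -0.001], [-0.0, 0.001, -1.0]]
ft_force: [-1.0, -0.7, 0.1]
grip_width: -0.0004
gripper_force: 0.6
```

Now small steps until the seal is felt.

>>> drive_tool(offset=[[0.03, 0, 0], [0.03, 0, 0], [0.03, 0, 0], [0.03, 0, 0], [0.03, 0, 0], [0.03, 0, 0], [0.02, 0, 0], [0, 0, 0], [0, 0, 0], [0, 0, 0]], turn=[[0, 0, 0], [0, 0, 0], [0, 0, 0], [0, 0, 0], [0, 0, 0], [0, 0, 0], [0, 0, 0], [0, 0, 0], [0, 0, 0], [0, 0, 0]], hand=[0, 0, 0, 0, 0, 0, 0, 0, 0, 0])

```text
time_s: 34.45
position: [0.6339, -0.0475, 0.0656]
tool_rot: [[0.997, -0.081, -0.0], [-0.081, -0.997, -0.001], [-0.0, 0.001, -1.0]]
ft_force: [-1.9, -0.4, 1.3]
grip_width: -0.0
gripper_force: 0.4
```

>>> drive_tool(offset=[[0.015, 0, 0], [0, 0, 0], [0.015, 0, 0], [0, 0, 0], [0.015, 0, 0], [0, 0, 0], [0, 0, 0], [0, 0, 0], [0, 0, 0], [0, 0, 0]], turn=[[0, 0, 0], [0, 0, 0], [0, 0, 0], [0, 0, 0], [0, 0, 0], [0, 0, 0], [0, 0, 0], [0, 0, 0], [0, 0, 0], [0, 0, 0]], hand=[0, 0, 0, 0, 0, 0, 0, 0, 0, 0])

```text
time_s: 35.7
position: [0.6355, -0.0476, 0.0656]
tool_rot: [[0.997, -0.081, -0.0], [-0.081, -0.997, -0.001], [-0.0, 0.001, -1.0]]
ft_force: [-1.8, -0.9, 0.8]
grip_width: -0.0
gripper_force: 0.8
```

>>> drive_tool(offset=[[0.02, 0, 0], [0, 0, 0], [0.02, 0, 0], [0, 0, 0], [0.02, 0, 0], [0, 0, 0], [0.02, 0, 0], [0, 0, 0], [0, 0, 0], [0, 0, 0]], turn=[[0, 0, 0], [0, 0, 0], [0, 0, 0], [0, 0, 0], [0, 0, 0], [0, 0, 0], [0, 0, 0], [0, 0, 0], [0, 0, 0], [0, 0, 0]], hand=[0, 0, 0, 0, 0, 0, 0, 0, 0, 0])

```text
time_s: 36.95
position: [0.6388, -0.0479, 0.0656]
tool_rot: [[0.997, -0.081, -0.0], [-0.081, -0.997, -0.001], [-0.0, 0.001, -1.0]]
ft_force: [-0.8, -0.8, 0.7]
grip_width: 0.0003
gripper_force: 0.8
```

>>> drive_tool(offset=[[0.02, 0, 0], [0, 0, 0], [0.02, 0, 0], [0, 0, 0], [0.02, 0, 0], [0, 0, 0], [0.02, 0, 0], [0, 0, 0], [0, 0, 0], [0, 0, 0]], turn=[[0, 0, 0], [0, 0, 0], [0, 0, 0], [0, 0, 0], [0, 0, 0], [0, 0, 0], [0, 0, 0], [0, 0, 0], [0, 0, 0], [0, 0, 0]], hand=[0, 0, 0, 0, 0, 0, 0, 0, 0, 0])

```text
time_s: 38.2
position: [0.6407, -0.0481, 0.0656]
tool_rot: [[0.997, -0.081, -0.004], [-0.081, -0.997, -0.001], [-0.004, 0.001, -1.0]]
ft_force: [-8.5, -0.8, 4.4]
grip_width: -0.0
gripper_force: 4.2
```

>>> drive_tool(offset=[[0.015, 0, 0], [0, 0, 0], [0.015, 0, 0], [0, 0, 0], [0, 0, 0], [0, 0, 0], [0, 0, 0], [0, 0, 0], [0, 0, 0], [0, 0, 0]], turn=[[0, 0, 0], [0, 0, 0], [0, 0, 0], [0, 0, 0], [0, 0, 0], [0, 0, 0], [0, 0, 0], [0, 0, 0], [0, 0, 0], [0, 0, 0]], hand=[0, 0, 0, 0, 0, 0, 0, 0, 0, 0])

```text
time_s: 39.45
position: [0.6407, -0.0481, 0.0655]
tool_rot: [[0.997, -0.081, -0.007], [-0.081, -0.997, -0.001], [-0.006, 0.001, -1.0]]
ft_force: [-13.7, -0.9, 7.2]
grip_width: -0.0002
gripper_force: 7.0
```

```bash
python3 - <<'E'
from h import *
t=cv2.cvtColor(get_image('top'),cv2.COLOR_BGR2GRAY);b=cv2.cvtColor(cv2.imread('pics/top0.png'),cv2.COLOR_BGR2GRAY)
c=camera_info('top');W=c['world_to_cam'];K=np.array([[c['fx'],0,c['cx']],[0,c['fy'],c['cy']],[0,0,1]])
def px(p):
    return cv2.projectPoints(np.array([p]),cv2.Rodrigues(W[:3,:3])[0],W[:3,3],K,np.array([c['k1'],0,0,0,0]))[0][0,0].astype('float32')
for y in(.075,.06,-.15):
    xs=np.arange(.66,.74,.002);P=np.array([px((x,y,.106)) for x in xs])
    f=lambda im:cv2.remap(im,P[:,0],P[:,1],cv2.INTER_LINEAR).ravel()
    print(y);print(np.c_[xs,f(t),f(b)][::1].T[1:].astype(int))
E
```

```text
0.075
[[123 120 110  93  79  71  70  71  70  69  69  70  70  68  72  96 131 156
  166 166 164 162 147 107  79  80 107 143 167 169 168 166 166 167 167 167
  167 167 167 167]
 [134 133 131 128 127 126 122 122 122 120 115 104  94  88  88  90  89  85
   81  79  75  75  73  73  73  82 105 138 162 164 163 162 162 162 162 162
  162 164 163 162]]
0.06
[[100  88  85  80  74  70  72  71  71  71  70  70  71  69  83 114 146 163
  167 166 164 154 120  80  74  97 133 160 168 167 167 168 168 168 167 167
  166 166 166 167]
 [124 124 123 124 124 123 123 124 124 124 123 123 123 123 123 117 106  99
   97  97  98  99  98  94  91 102 129 156 163 162 163 163 163 163 162 162
  162 161 161 162]]
-0.15
[[121 126 129 131 134 136 137 138 140 141 143 145 146 147 148 147 148 148
  148 146 145 144 144 143 142 142 142 140 140 139 137 136 135 133 132 129
  126 123 119 115]
 [ 80  80  79  73  68  64  63  63  64  63  66  64  66  66  65  73  96 133
  158 161 160 160 160 160 161 160 160 159 158 158 158 159 159 160 161 161
  161 161 161 160]]
```

The panel's outer face sits 19 mm ahead of the unit's face, so the drawer is shut. I add a little push and hold.

>>> drive_tool(offset=[[0.012, 0, 0], [0, 0, 0], [0, 0, 0], [0, 0, 0], [0, 0, 0], [0, 0, 0], [0, 0, 0], [0, 0, 0], [0, 0, 0], [0, 0, 0]], turn=[[0, 0, 0], [0, 0, 0], [0, 0, 0], [0, 0, 0], [0, 0, 0], [0, 0, 0], [0, 0, 0], [0, 0, 0], [0, 0, 0], [0, 0, 0]], hand=[0, 0, 0, 0, 0, 0, 0, 0, 0, 0])

```text
time_s: 40.75
position: [0.6408, -0.048, 0.0655]
tool_rot: [[0.997, -0.081, -0.008], [-0.081, -0.997, -0.001], [-0.008, 0.001, -1.0]]
ft_force: [-16.6, -0.6, 7.6]
grip_width: -0.0003
gripper_force: 8.2
```

>>> drive_tool(offset=[[-0.05, 0, 0], [-0.05, 0, 0], [-0.1, 0, 0], [-0.4, 0, 0], [-0.5, 0, 0], [-0.5, 0, 0], [-0.3, 0, 0], [0, 0, 0], [0, 0, 0], [0, 0, 0]], turn=[[0, 0, 0], [0, 0, 0], [0, 0, 0], [0, 0, 0], [0, 0, 0], [0, 0, 0], [0, 0, 0], [0, 0, 0], [0, 0, 0], [0, 0, 0]], hand=[0, 0, 0, 0, 0, 0, 0, 0, 0, 0])

```text
time_s: 42.0
position: [0.5683, -0.0422, 0.0656]
tool_rot: [[0.997, -0.081, -0.0], [-0.081, -0.997, -0.001], [-0.0, 0.001, -1.0]]
ft_force: [-0.4, -0.6, -0.7]
grip_width: -0.0004
gripper_force: 0.0
```

```bash
python3 - <<'E'
from h import *
t=cv2.cvtColor(get_image('top'),cv2.COLOR_BGR2GRAY)
c=camera_info('top');W=c['world_to_cam'];K=np.array([[c['fx'],0,c['cx']],[0,c['fy'],c['cy']],[0,0,1]])
def px(p):
    return cv2.projectPoints(np.array([p]),cv2.Rodrigues(W[:3,:3])[0],W[:3,3],K,np.array([c['k1'],0,0,0,0]))[0][0,0].astype('float32')
for y in(.075,.06):
    P=np.array([px((x,y,.106)) for x in np.arange(.66,.74,.002)])
    print(y,cv2.remap(t,P[:,0],P[:,1],cv2.INTER_LINEAR).ravel())
o=observe();print(o['position'],o['ft_force'],o['time_s'])
E
```

```text
0.075 [125 122 112  95  81  74  73  72  72  72  71  71  72  72  73  98 133 159
 169 168 166 164 149 110  81  82 110 146 170 172 170 169 169 169 169 170
 170 170 170 170]
0.06 [102  90  86  84  77  74  73  73  72  72  73  73  71  71  84 116 149 166
 170 169 167 157 123  83  76  99 135 163 170 170 170 171 170 170 170 169
 169 168 168 168]
[ 0.5682 -0.0422  0.0655] [ 0.6817 -0.7428 -0.5159] 42.05
```

>>> drive_tool(offset=[[0.5, 0, 0], [0.5, 0, 0], [0.5, 0, 0], [0.3, 0, 0], [0, 0, 0], [0.04, 0, 0], [0.03, 0, 0], [0.03, 0, 0], [0, 0, 0], [0, 0, 0]], turn=[[0, 0, 0], [0, 0, 0], [0, 0, 0], [0, 0, 0], [0, 0, 0], [0, 0, 0], [0, 0, 0], [0, 0, 0], [0, 0, 0], [0, 0, 0]], hand=[0, 0, 0, 0, 0, 0, 0, 0, 0, 0])

```text
time_s: 43.3
position: [0.6407, -0.048, 0.0653]
tool_rot: [[0.997, -0.081, -0.008], [-0.081, -0.997, -0.0], [-0.007, 0.001, -1.0]]
ft_force: [-13.2, -0.7, 5.2]
grip_width: 0.0002
gripper_force: 6.6
```

>>> drive_tool(offset=[[0.01, 0, 0], [0, 0, 0], [0.01, 0, 0], [0, 0, 0], [0, 0, 0], [0, 0, 0], [0, 0, 0], [0, 0, 0], [0, 0, 0], [0, 0, 0]], turn=[[0, 0, 0], [0, 0, 0], [0, 0, 0], [0, 0, 0], [0, 0, 0], [0, 0, 0], [0, 0, 0], [0, 0, 0], [0, 0, 0], [0, 0, 0]], hand=[0, 0, 0, 0, 0, 0, 0, 0, 0, 0])

```text
time_s: 44.55
position: [0.6408, -0.0479, 0.0653]
tool_rot: [[0.997, -0.081, -0.009], [-0.081, -0.997, -0.0], [-0.009, 0.001, -1.0]]
ft_force: [-17.5, -0.6, 6.6]
grip_width: 0.0002
gripper_force: 8.5
```

```bash
cat > edge.py <<'E'
from h import *
t=cv2.cvtColor(get_image('top'),cv2.COLOR_BGR2GRAY)
c=camera_info('top');W=c['world_to_cam'];K=np.array([[c['fx'],0,c['cx']],[0,c['fy'],c['cy']],[0,0,1]])
def px(p):
    return cv2.projectPoints(np.array([p]),cv2.Rodrigues(W[:3,:3])[0],W[:3,3],K,np.array([c['k1'],0,0,0,0]))[0][0,0].astype('float32')
for y in(.075,.06):
    P=np.array([px((x,y,.106)) for x in np.arange(.66,.74,.002)])
    print(y,cv2.remap(t,P[:,0],P[:,1],cv2.INTER_LINEAR).ravel())
o=observe();print(o['position'],o['ft_force'],o['time_s'])
E
python3 edge.py
```

```text
0.075 [123 120 110  93  79  73  71  69  70  70  70  70  70  68  72  96 131 157
 166 165 164 161 146 107  79  80 107 143 167 169 168 167 166 167 167 167
 167 167 167 167]
0.06 [101  88  84  81  74  71  70  71  71  71  70  70  69  69  82 114 147 163
 167 167 164 155 120  81  74  98 133 160 168 167 167 168 168 168 168 167
 165 167 165 166]
[ 0.6408 -0.048   0.0653] [-17.0706   0.2612   6.6201] 44.6
```

>>> drive_tool(offset=[[0.01, 0, 0], [0, 0, 0], [0.01, 0, 0], [0, 0, 0], [0.01, 0, 0], [0, 0, 0], [0, 0, 0], [0, 0, 0], [0, 0, 0], [0, 0, 0]], turn=[[0, 0, 0], [0, 0, 0], [0, 0, 0], [0, 0, 0], [0, 0, 0], [0, 0, 0], [0, 0, 0], [0, 0, 0], [0, 0, 0], [0, 0, 0]], hand=[0, 0, 0, 0, 0, 0, 0, 0, 0, 0])

```text
time_s: 45.85
position: [0.6408, -0.0479, 0.0652]
tool_rot: [[0.997, -0.081, -0.012], [-0.081, -0.997, -0.0], [-0.012, 0.001, -1.0]]
ft_force: [-22.4, 0.9, 9.9]
grip_width: 0.0001
gripper_force: 11.3
```

```bash
python3 edge.py
```

```text
0.075 [123 119 110  93  79  74  71  69  70  70  70  70  69  69  71  94 130 157
 166 166 164 162 147 107  79  79 107 143 167 169 167 167 167 167 167 167
 167 167 167 167]
0.06 [100  89  85  82  74  71  70  71  70  70  71  71  70  69  83 114 146 163
 167 166 164 155 120  80  74  97 132 161 167 167 167 168 168 168 168 167
 166 167 165 166]
[ 0.6408 -0.048   0.0652] [-21.925   -0.2722   9.5743] 45.9
```

>>> drive_tool(offset=[[-0.05, 0, 0], [-0.05, 0, 0], [-0.1, 0, 0], [-0.4, 0, 0], [-0.7, 0, 0], [-0.7, 0, 0], [-0.3, 0, 0], [0, 0, 0], [0, 0, 0], [0, 0, 0]], turn=[[0, 0, 0], [0, 0, 0], [0, 0, 0], [0, 0, 0], [0, 0, 0], [0, 0, 0], [0, 0, 0], [0, 0, 0], [0, 0, 0], [0, 0, 0]], hand=[0, 0, 0, 0, 0, 0, 0, 0, 0, 0])

```text
time_s: 47.15
position: [0.5546, -0.0412, 0.0655]
tool_rot: [[0.997, -0.081, -0.0], [-0.081, -0.997, -0.001], [0.0, 0.001, -1.0]]
ft_force: [0.8, -0.0, -0.2]
grip_width: -0.0002
gripper_force: 0.0
```

```bash
python3 edge.py; python3 -c "
from rig import env
print(env.close_job())"
```

```text
0.075 [125 122 112  95  81  75  72  72  72  72  72  72  72  69  74  98 133 159
 169 169 167 164 149 109  81  82 109 146 170 172 171 170 169 169 170 170
 170 170 170 170]
0.06 [103  90  86  84  76  73  72  72  72  73  73  72  71  72  84 117 150 166
 170 169 167 158 122  82  76 100 136 164 171 170 171 171 171 171 171 170
 169 170 170 170]
[ 0.5544 -0.0411  0.0655] [-0.1372  0.2578 -0.11  ] 47.2
the job is handed in; nothing more can be done
None
```

I laid the tall insert flat beside the short one and let it go, slid the drawer shut by its handle, and handed the job in at 47 s; no verdict came back. I pressed the handle twice (about 17 N, then about 22 N, each held over half a second). The top camera puts the drawer shut to within about 1 mm, but I never saw the seal yield or spring back.

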